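Tip a shield box onto its base and push it to the stop bar

ROBOT

A 7-joint arm with a two-finger parallel gripper is mounted at the origin on the work surface. World frame = base frame: x ahead of the robot, y to its left, z up, the work surface at z = 0. Lengths are in m, angles in rad, forces in N, time in s.
With the tool pointing down it reaches from about 0.35 to 0.9 m from the base axis. Payload 8.1 kg.
Tool frame: the origin (TCP) lies midway between the tips of the shut fingers; the grasp point (between the pads) lies 19 mm behind it; z points along the fingers, y is the direction in which the jaws open and shut (so a half turn about z gives the same grasp; the last joint's range is limited). The gripper opens to 92 mm and grips with 3 to 60 N. Pads are 19 mm wide; open, the fingers measure 130 mm over their backs; the gripper's body (75 mm by 190 mm) begins 47 mm behind the grasp point.
Start: joints at [1.209, 0.434, 0.025, 1.573, -0.012, 1.134, -0.075], TCP at [0.16, -0.604, 0.227] pointing down, gripper open.
Joint ranges: [-2.62, 2.62], [-0.44, 2.09], [-1.27, 1.32], [0.08, 2.57], [-1.32, 4.46], [0.12, 2], [-2.74, 2.74]. Speed limits (rad/s): [2.22, 2.22, 3.01, 3.01, 3.14, 3.14, 3.14].

INTERFACE

Orientations are given as a 3x3 rotation matrix whose columns are the frame's x, y, z axes.
In Python, from workcell import r gives the robot as it stands.
- The arm moves only by the tool step_arm, never from a script. Its argument "rows" is one flat list of numbers, 7 for each row, row after row: the turn, a rotation vector about the tool's x, y, z normalised to -1 to 1, where 1 is 0.1 rad, then the shift along the tool's x, y, z normalised to -1 to 1, where 1 is 4 cm, then the opening, from 0 (shut) to 1 (fully open). A call has 1 to 20 rows; each row shifts and turns the commanded pose from where the row before left it, along the tool's axes as they then stand; what a row does not reach is not made up. A row lasts 1/8 s, in which the tool goes at most 62.5 mm and 10.7 degrees, less where a joint would pass 70% of its speed; a pose out of reach is approached as far as the arm can. A call with a number of a shift or a turn outside -1 to 1 is refused whole. A call with a gripper value outside its range is refused whole. The fingers move at their own pace and stop on an object; "force" is the grip in N (left out, the last holds). Time passes only in rows, so rows that do not move let the fingers close. It gives the time, the measured TCP pose, the force and the opening at its end, in the units of the state.
- r.observe(): the state, without advancing time (a new reading comes with each control period).
- r.grab_frame(name): name is "side" or "top" or "wrist"; returns the picture (480x640x3 uint8, red, green, blue); there is no depth.
- r.camera_info(name): a dict with "K" (3x3 intrinsics, pixels), "distortion" ([k1, k2, p1, p2, k3] as OpenCV has them; the pictures are not rectified), "R" (3x3) and "t" (3): a world point X has camera coordinates R X + t. Camera axes: x right, y down, z forward; pixel columns grow to the right and rows downward; lengths in m; the calibration is good to about 2 mm. A picture is of the moment at which its call begins: read the wrist's pose just before it. camera_info takes no time and is no camera call; for the wrist camera it gives the pose at the moment of the call.
- r.job_done(): hands the job in, once; it reports no verdict.
The state is a dict: "t": time; "joint_positions": joint angles; "qvel": joint speeds; "effort": joint torques, N m; "tool_pos": TCP position; "orientation": TCP orientation; "contact_force": force on the tool from outside, world axes, zero at the start; "torque": the same for the moment, N m; "grip_width": opening from 0.0 (shut) to 1.0 (fully open).
Only numpy, scipy, OpenCV 4.12 (cv2) and the standard library are available. Lean on these libraries where they do the work, as an engineer would, in place of code of your own. Each camera call takes 0.05 s, during which the arm holds its last target.

TASK

The grey shield box has been left standing on its end on the green test mat. Without grasping or lifting it, push it over so that it lies on its metal base with the dark lid up, then push it along the mat until its connector end lies squarely flush against the aluminium stop bar, the whole end within the bar's length. Leave everything else where it stands.

Things in the scene. Friction and masses are not known exactly. Their poses are not given: they have to be found in the camera images.
- unit: Die-cast grey metal shield box, closed and loose, 110 x 80 x 45 mm, 0.22 to 0.45 kg. Origin: centre of the 80 x 45 mm end it stands on. Pushed on the lid near the top, it tips over its lower edge without sliding and falls by itself after about 22 degrees; lying, it slides under about 2 to 5 N. Two connectors, 11 mm across, 16 mm long, stick out of the other end.
- unit_center (a point): Centre of the shield box; at the start 58 mm above the table. Axes fixed to the box: z along its 110 mm length to the connector end (up at the start); x through its 45 mm depth from the dark four-screw lid to the plain metal base; y across its 80 mm width. At first the lid faces roughly the robot. Lying on its base, x points straight down, z is level, the lid's top is 48 mm above the table.
- unit_end (a point): Middle of the box's flat end face that carries the connectors, 55 mm from the box centre along its z; same axes as the box centre.
- stop_face (a point): Middle of the near face of the aluminium stop bar, at the level of the mat's top (3 mm above the table). x is level, points away from the robot side, at right angles into the bar; y along the bar; z up. The bar is fixed across the far end of the mat: 220 mm long, 12 mm high, 20 mm thick; the lying box's connectors pass above it.
- mat: Green rubber test mat, fixed, 300 mm (x) by 250 mm (y), 3 mm thick, with the stop bar on it and a yellow line along each side. Origin: centre of its underside; x points to the stop bar, whose near face is at x = 110 mm.
- blackbox: Bystander, loose, to be left alone: a black plastic project box 100 x 62 x 40 mm with two connectors on top. Origin at the centre of its underside.
- driver: Bystander, loose, to be left alone: a red-handled screwdriver, 150 mm, lying flat. Origin at the tool's underside, near mid-length.
- tape: Bystander, loose, to be left alone: a yellow roll of tape, 84 mm across, 22 mm high. Origin at the centre of its underside.
- jar: Bystander, loose, to be left alone: a small clear screw jar with blue cap, 48 mm across, 55 mm high. Origin at the centre of its underside.
- cup: Bystander, loose, to be left alone: a blue cup, 66 mm across, 60 mm high. Origin at the centre of its underside.
- spare_lid: Bystander, loose, to be left alone: a dark square spare lid 85 x 85 x 10 mm lying flat. Origin at the centre of its underside.
- load: Bystander, loose, to be left alone: a brass screw-on load standing upright, 28 mm across, 40 mm high, beyond the stop bar. Origin at the centre of its underside.

How it is judged:
On the way, in this order (a step that is already met when the one before it is completed fails the run):
1. the box has been tipped over and lies on its base, lid up, not yet at the bar (angle between unit_center's own x axis and vertical above 3.02 rad), for 0.2 s.
2. the box lies with its connector end flush against the stop bar (angle between unit_center's own x axis and vertical above 3.02 rad and x of unit_end in the frame of stop_face between -0.005 and 0.005 m and angle between the z axis of unit_center and the x axis of stop_face, either way round below 0.09 rad and y of unit_end in the frame of stop_face between -0.07 and 0.07 m), for 0.2 s.
At the end, for the whole second after the job is handed in: The box lies on its base (lid up within 7 degrees), the middle of its connector end within 5 mm of the stop bar's face, square to it within 5 degrees, and no more than 70 mm from the middle of the bar (all of step 2); the robot touches nothing.
It fails at once if the box is lifted off the mat (height (world z) of unit_center above 0.073 m or (angle between unit_center's own x axis and vertical above 2.9 rad and height (world z) of unit_center above 0.052 m)).
It fails at once if a bystander is moved by more than 20 mm (distance of any of blackbox, driver, tape, jar, cup, spare_lid, load from where it was at the start of the episode above 0.02 m).
It also fails if it takes over 42 s, if anything falls off the work surface, if the arm or the gripper's body presses on something with over 40 N, if the wrist force passes 120 N, or if a joint passes its speed limit or range.

## Working session

There is one attempt and no reset: what is moved stays moved. The work goes in short steps, Python scripts to look and compute and a tool call to move; the robot and the scene stay as the last step left them, time stands still between calls to the robot, and variables do not carry over. Pictures are saved under pics/ and viewed, and the job is handed in when it is done.

Besides the shell and the picture viewer there is one more tool, called after "Request:" as a command line: name --argument value ..., lists and objects as JSON in quotes. step_arm: Moves the arm, as the interface text tells. Its arguments: {"type":"object","properties":{"rows":{"type":"array"},"force":{"type":"number"}},"required":["rows"]}

```bash
mkdir -p pics; ls; python3 - <<'E'
from workcell import r
import cv2
o=r.observe();print(o['t'],o['tool_pos'],o['orientation'],o['contact_force'],o['grip_width'])
for n in ['side','top']:
    cv2.imwrite(f'pics/{n}0.png',r.grab_frame(n)[:,:,::-1]); c=r.camera_info(n); print(n,c)
E
```

```text
pics
0.0 [ 0.15977793 -0.60368672  0.22593649] [[ 9.66718588e-01  2.55841536e-01 -5.29533709e-04]
 [ 2.55842059e-01 -9.66717345e-01  1.55445785e-03]
 [-1.14214537e-04 -1.63820029e-03 -9.99998652e-01]] [ 0.30038649 -0.04030484  0.16987284] 0.9992163015341797
side {'K': array([[608.18889967,   0.        , 315.46250228],
       [  0.        , 608.18889967, 241.05120384],
       [  0.        ,   0.        ,   1.        ]]), 'distortion': array([0.01913586, 0.        , 0.        , 0.        , 0.        ]), 'R': array([[-0.99339728, -0.11410891, -0.01187414],
       [-0.05753643,  0.58507238, -0.80893749],
       [ 0.09925421, -0.80291311, -0.58777474]]), 't': array([0.57345358, 0.0921437 , 1.02601954])}
top {'K': array([[536.69643945,   0.        , 313.5408272 ],
       [  0.        , 536.69643945, 241.18927861],
       [  0.        ,   0.        ,   1.        ]]), 'distortion': array([-0.01602892,  0.        ,  0.        ,  0.        ,  0.        ]), 'R': array([[ 0.00916711, -0.99992405,  0.00823755],
       [-0.99180565, -0.01014184, -0.12735268],
       [ 0.12742655, -0.0070026 , -0.99182329]]), 't': array([0.01956301, 0.58721471, 0.97741739])}
```

View pics/side0.png

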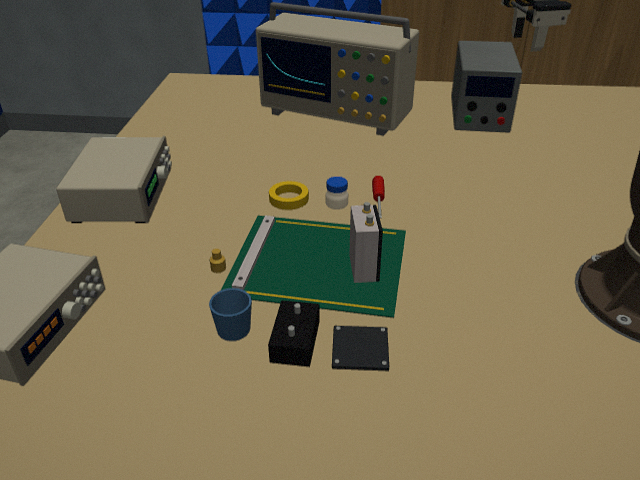

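View pics/top0.png

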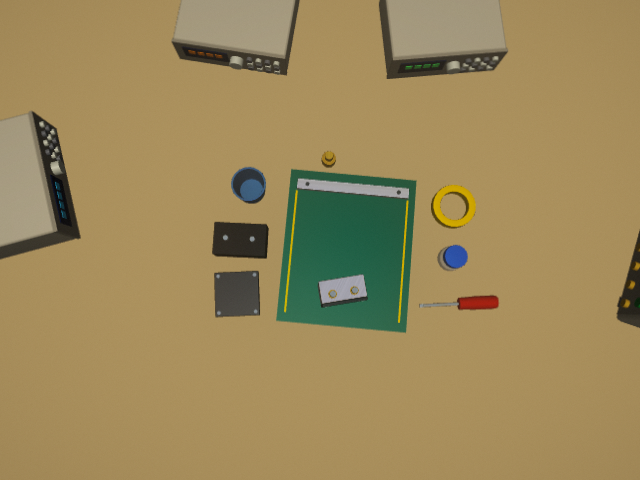

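The top view shows the mat at about (278–416, 170–331), the bar at (298–408, 180–196), and the box top at (319–367, 276–305). I'll zoom in to get the corners.

```bash
python3 - <<'E'
import cv2
im=cv2.imread('pics/top0.png')
cv2.imwrite('pics/z1.png',cv2.resize(im[265:315,305:380],None,fx=10,fy=10,interpolation=cv2.INTER_CUBIC))
cv2.imwrite('pics/z2.png',cv2.resize(im[160:340,270:425],None,fx=3.3,fy=3.3,interpolation=cv2.INTER_CUBIC))
E
```

```text
(no output)
```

View pics/z1.png

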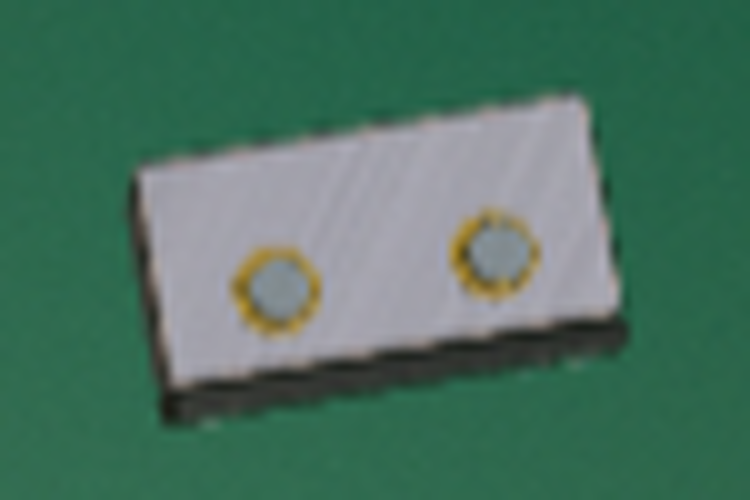

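View pics/z2.png

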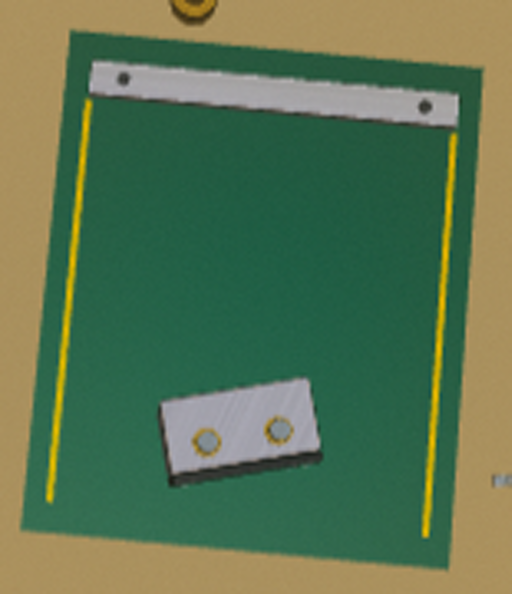

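```bash
cat > h.py <<'E'
import numpy as np, cv2
from workcell import r
def bp(n,px,z):
    c=r.camera_info(n);K,d,R,t=[np.array(c[k]) for k in('K','distortion','R','t')]
    u=cv2.undistortPoints(np.array(px,float).reshape(-1,1,2),K,d).reshape(-1,2)
    D=np.c_[u,np.ones(len(u))]@R; C=-R.T@t
    return C+D*((z-C[2])/D[:,2])[:,None]
def pj(n,X):
    c=r.camera_info(n);K,d,R,t=[np.array(c[k]) for k in('K','distortion','R','t')]
    return cv2.projectPoints(np.array(X,float).reshape(-1,1,3),cv2.Rodrigues(R)[0],t,K,d)[0].reshape(-1,2)
E
python3 - <<'E'
from h import *
np.set_printoptions(precision=4,suppress=True)
o=np.array([270,160]);
m=bp('top',np.array([(70,30),(483,68),(447,570),(22,530)])/3.3+o,.003);print('mat',m,m.mean(0))
e=m[[0,1]].mean(0)-m[[2,3]].mean(0);print('yaw',np.arctan2(e[1],e[0]),np.linalg.norm(e))
e=m[[0,3]].mean(0)-m[[1,2]].mean(0);print('yaw',np.arctan2(-e[0],e[1]),np.linalg.norm(e))
b=bp('top',np.array([(90,95),(458,126)])/3.3+o,.015);e=b[0]-b[1];print('bar',b,b.mean(0),np.arctan2(-e[0],e[1]),np.linalg.norm(e))
x=bp('top',[(318.9,281.8),(363.2,274.7),(366.8,296.8),(322.2,303.4)],.113);print('box',x)
e=x[0]-x[1];print(np.arctan2(-e[0],e[1]),np.linalg.norm(e));e=x[3]-x[2];print(np.arctan2(-e[0],e[1]),np.linalg.norm(e))
l=bp('top',[(322,307),(367.8,299.5)],.113);print('lid low',l)
for n,p,z in [('jar',(455,257),.055),('driver',(478,303),.02),('driver tip',(420,306),.01),('bb',(241,236),.04),('lid',(237,294),.01),('cup',(249,184),.06)]:print(n,bp('top',[p],z))
E
```

```text
mat [[ 0.7356  0.0708  0.003 ]
 [ 0.715  -0.1784  0.003 ]
 [ 0.4162 -0.1529  0.003 ]
 [ 0.4371  0.0944  0.003 ]] [ 0.576  -0.0416  0.003 ]
yaw -0.0819871662000968 0.2996959033579385
yaw -0.08330362846046724 0.2490993844837413
bar [[ 0.693   0.0579  0.015 ]
 [ 0.6767 -0.1606  0.015 ]] [ 0.6848 -0.0513  0.015 ] -0.07454423824365317 0.21905654593518284
box [[ 0.5065  0.0159  0.113 ]
 [ 0.5195 -0.061   0.113 ]
 [ 0.4813 -0.0671  0.113 ]
 [ 0.4693  0.0099  0.113 ]]
0.16812632747370243 0.07795005089581498
0.15500929139259065 0.07793747196380324
lid low [[ 0.4632  0.0102  0.113 ]
 [ 0.4767 -0.0688  0.113 ]]
jar [[ 0.5578 -0.2376  0.055 ]]
driver [[ 0.4738 -0.289   0.02  ]]
driver tip [[ 0.4673 -0.1802  0.01  ]]
bb [[0.5951 0.1622 0.04  ]]
lid [[0.487  0.1709 0.01  ]]
cup [[0.6909 0.1473 0.06  ]]
```

Request:
step_arm --rows '[0,0,0.96,0,0,0,0.35,0,0,0,0.65,-1,0,0.35,0,0,0,0.65,-1,0,0.35,0,0,0,0.65,-1,0,0.35,0,0,0,0.65,-1,0,0.35,0,0,0,0.65,-1,0,0.35,0,0,0,0.65,-1,0,0.35,0,0,0,0.65,-1,0,0.35,0,0,0,0.65,-1,0,0.35,0,0,0,0.65,-1,0,0.35,0,0,0,0.65,-1,0,0.35,0,0,0,0.65,-1,0,0.35,0,0,0,0.65,-1,0,0.35,0,0,0,0.65,-0.95,0,0.35,0,0,0,0,0,0,0.35,0,0,0,0,0,0,0.35]'

```text
t: 2.1
tool_pos: [0.4091, -0.0387, 0.2264]
orientation: [[0.987, 0.162, -0.001], [0.162, -0.987, -0.0], [-0.001, 0.0, -1.0]]
contact_force: [1.3, -0.1, -1.3]
grip_width: 0.349
```

Request:
step_arm --rows '[0,0,0,0,0,1,0.35,0,0,0,0,0,1,0.35,0,0,0,0,0,1,0.35,0,0,0,0,0,0.3,0.35,0,0,0,0,0,0,0.35]'

```text
t: 2.72
tool_pos: [0.4092, -0.039, 0.0947]
orientation: [[0.987, 0.161, -0.001], [0.161, -0.987, -0.0], [-0.001, -0.0, -1.0]]
contact_force: [-0.2, -0.1, 0.9]
grip_width: 0.351
```

```bash
python3 - <<'E'
from h import *
im=r.grab_frame('side')[:,:,::-1]
cv2.imwrite('pics/s1.png',cv2.resize(im[120:330,250:450],None,fx=2.8,fy=2.8))
print(r.observe()['tool_pos'],r.observe()['contact_force'])
E
```

```text
[ 0.40990684 -0.03876026  0.09545635] [1.39872634 0.22371545 0.083619  ]
```

View pics/s1.png

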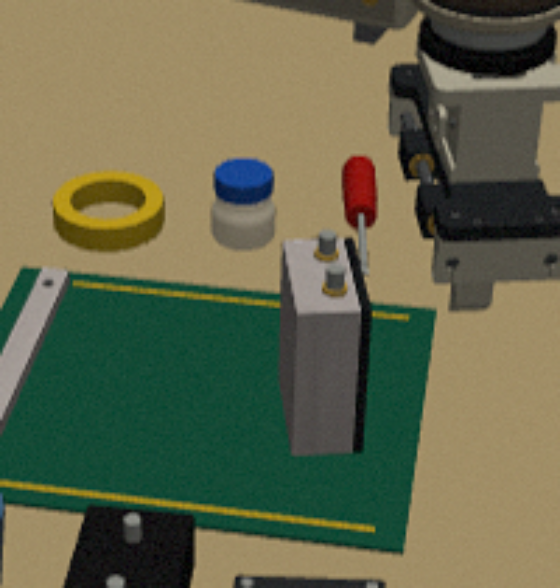

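Request:
step_arm --rows '[0,0,0,0.5,0,0,0.35,0,0,0,0.5,0,0,0.35,0,0,0,0.2,0,0,0.35,0,0,0,0.2,0,0,0.35,0,0,0,0.2,0,0,0.35,0,0,0,0.2,0,0,0.35]'

```text
t: 3.52
tool_pos: [0.4809, -0.0267, 0.0948]
orientation: [[0.987, 0.162, -0.0], [0.162, -0.987, -0.0], [-0.0, 0.0, -1.0]]
contact_force: [-0.6, 0.2, 0.6]
grip_width: 0.349
```

```bash
python3 - <<'E'
from h import *
im=r.grab_frame('side')[:,:,::-1]
cv2.imwrite('pics/s2.png',cv2.resize(im[120:330,250:450],None,fx=2.8,fy=2.8))
print(r.observe()['tool_pos'],r.observe()['contact_force'])
E
```

```text
[ 0.4821795  -0.02637311  0.09493039] [2.16298973 1.35518152 0.26520146]
```

View pics/s2.png

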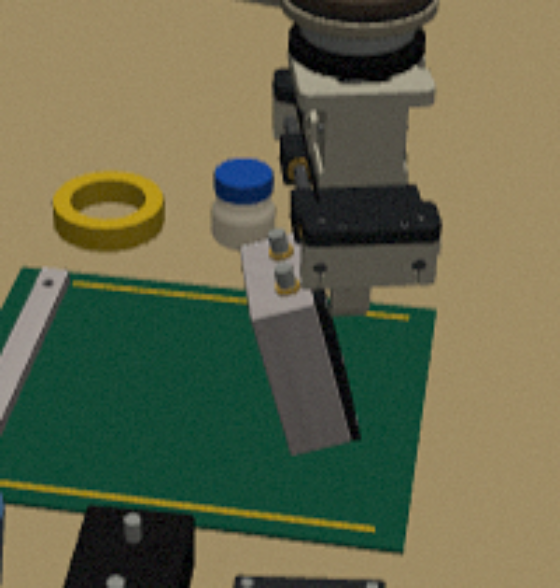

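It's tilting cleanly, at about 17°. I'll continue slowly until it falls.

Request:
step_arm --rows '[0,0,0,0.15,0,0,0.35,0,0,0,0.15,0,0,0.35,0,0,0,0.15,0,0,0.35,0,0,0,0.1,0,0,0.35,0,0,0,0,0,0,0.35,0,0,0,0,0,0,0.35]'

```text
t: 4.32
tool_pos: [0.5021, -0.0231, 0.0947]
orientation: [[0.987, 0.162, -0.0], [0.162, -0.987, -0.0], [-0.0, 0.0, -1.0]]
contact_force: [0.7, -0.1, -0.5]
grip_width: 0.353
```

```bash
python3 - <<'E'
from h import *
im=r.grab_frame('side')[:,:,::-1]
cv2.imwrite('pics/s3.png',cv2.resize(im[120:330,200:450],None,fx=2.8,fy=2.8))
print(r.observe()['tool_pos'],r.observe()['contact_force'])
E
```

```text
[ 0.50205913 -0.02314211  0.09468553] [ 0.16900478 -0.45338196  0.38394229]
```

View pics/s3.png

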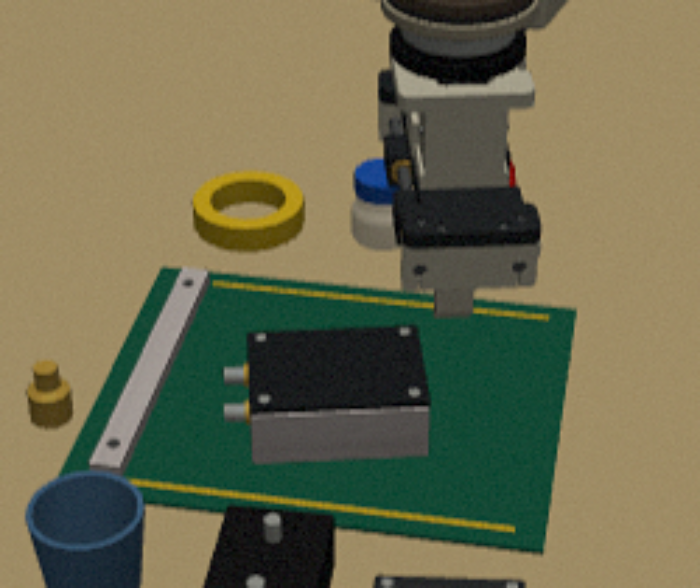

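The box lies lid up, clear of the bar. I'll back off, turn the tool square to the bar, and measure.

Request:
step_arm --rows '[0,0,0,-1,0,0,0.35,0,0,0,-1,0,0,0.35,0,0,0.9,0,0,0,0.35,0,0,0.9,0,0,0,0.35,0,0,0.65,0,0,0,0.35,0,0,0,0,0,0,0.35]'

```text
t: 5.12
tool_pos: [0.4232, -0.036, 0.0948]
orientation: [[0.997, -0.082, 0.0], [-0.082, -0.997, -0.0], [0.0, 0.0, -1.0]]
contact_force: [1.2, -0.1, -0.2]
grip_width: 0.353
```

```bash
python3 - <<'E'
from h import *
im=r.grab_frame('top')[:,:,::-1]
cv2.imwrite('pics/t4.png',im)
cv2.imwrite('pics/t4z.png',cv2.resize(im[160:340,270:425],None,fx=3.3,fy=3.3,interpolation=cv2.INTER_CUBIC))
print(r.observe()['tool_pos'],r.observe()['orientation'])
E
```

```text
[ 0.42328106 -0.03605675  0.09478504] [[ 9.96741799e-01 -8.06584256e-02  6.22276184e-05]
 [-8.06584106e-02 -9.96741779e-01 -2.14808591e-04]
 [ 7.93509899e-05  2.09089521e-04 -9.99999975e-01]]
```

View pics/t4z.png

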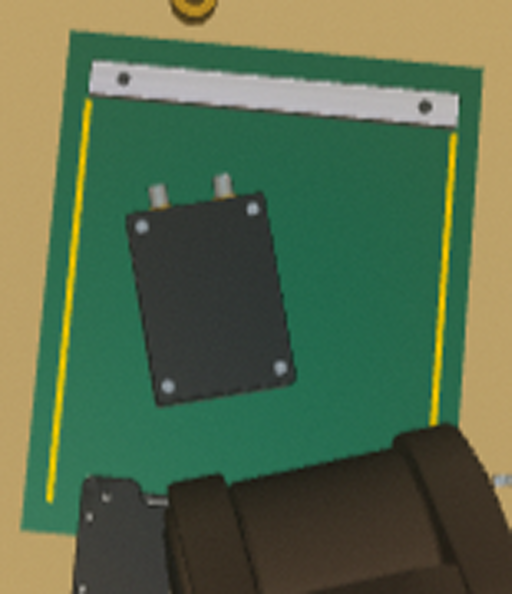

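```bash
python3 - <<'E'
from h import *
np.set_printoptions(precision=4,suppress=True)
o=np.array([270,160])
x=bp('top',np.array([(127,214),(264,194),(297,381),(158,406)])/3.3+o,.048);print(x)
e=x[:2].mean(0)-x[2:].mean(0);yaw=np.arctan2(e[1],e[0]);print('len',np.linalg.norm(e),'yaw',yaw)
back=x[2:].mean(0);end=x[:2].mean(0)
S=np.array([.6856,-.0507]);a=-.083;B=np.array([[np.cos(a),np.sin(a)],[-np.sin(a),np.cos(a)]])
T=r.observe()['tool_pos'][:2]
for n,p in [('BL',x[3]),('BR',x[2]),('back',back),('end',end),('tcp',T)]:print(n,B@(p[:2]-S))
E
```

```text
[[ 0.6165  0.0351  0.048 ]
 [ 0.6289 -0.0429  0.048 ]
 [ 0.5224 -0.0616  0.048 ]
 [ 0.5076  0.0166  0.048 ]]
len 0.10931047128049017 yaw 0.1709051327745173
BL [-0.183   0.0523]
BR [-0.1618 -0.0244]
back [-0.1724  0.014 ]
end [-0.0666  0.0414]
tcp [-0.2626 -0.0072]
```

Request:
step_arm --rows '[0,0,0,0,-0.34,0.79,0.35,0,0,0,0,-0.34,0.79,0.35,0,0,0,0.5,0,0,0.35,0,0,0,0.5,0,0,0.35,0,0,0,0.5,0,0,0.35,0,0,0,0.25,0,0,0.35,0,0,0,0.25,0,0,0.35,0,0,0,0.25,0,0,0.35,0,0,0,0.25,0,0,0.35]'

```text
t: 6.3
tool_pos: [0.5255, -0.0172, 0.0315]
orientation: [[0.997, -0.082, -0.0], [-0.082, -0.997, -0.0], [-0.0, 0.0, -1.0]]
contact_force: [-1.2, 0.9, -1.5]
grip_width: 0.351
```

```bash
python3 - <<'E'
from h import *
im=r.grab_frame('top')[:,:,::-1]
cv2.imwrite('pics/t5z.png',cv2.resize(im[160:340,270:425],None,fx=3.3,fy=3.3,interpolation=cv2.INTER_CUBIC))
im=r.grab_frame('side')[:,:,::-1]
cv2.imwrite('pics/s5.png',cv2.resize(im[120:330,200:450],None,fx=2.8,fy=2.8))
print(r.observe()['tool_pos'],r.observe()['contact_force'])
E
```

```text
[ 0.52675194 -0.01725109  0.03164089] [-0.56766191 -0.11231901 -0.32253662]
```

View pics/t5z.png

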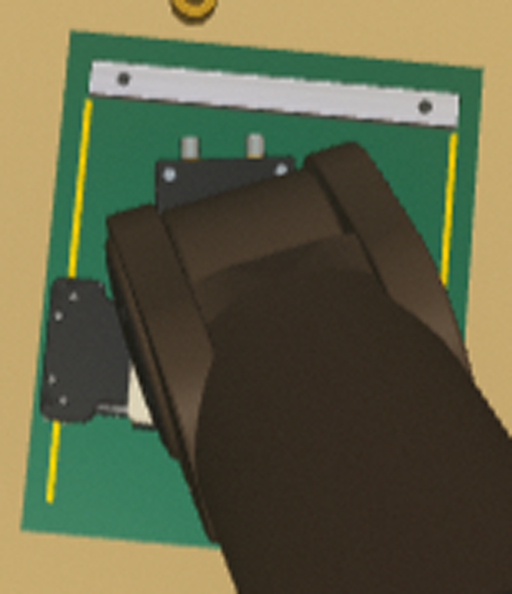

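View pics/s5.png

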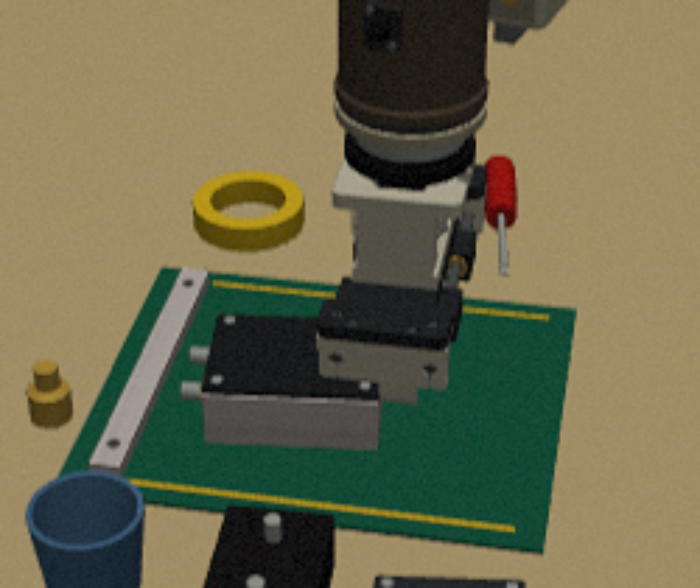

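The box is sliding and squaring up, and the block passes above the lid. I'll keep pushing.

Request:
step_arm --rows '[0,0,0,0.2,0,0,0.35,0,0,0,0.2,0,0,0.35,0,0,0,0.2,0,0,0.35]'

```text
t: 6.78
tool_pos: [0.5497, -0.0192, 0.0315]
orientation: [[0.997, -0.082, 0.0], [-0.082, -0.997, -0.0], [0.0, 0.0, -1.0]]
contact_force: [-2.2, -0.6, 1.8]
grip_width: 0.35
```

```bash
python3 - <<'E'
from h import *
im=r.grab_frame('top')[:,:,::-1]
cv2.imwrite('pics/t6z.png',cv2.resize(im[160:260,270:425],None,fx=5,fy=5,interpolation=cv2.INTER_CUBIC))
print(r.observe()['tool_pos'],r.observe()['contact_force'])
E
```

```text
[ 0.55090194 -0.01933493  0.03160802] [ 0.54848244  0.00714808 -0.49017942]
```

View pics/t6z.png

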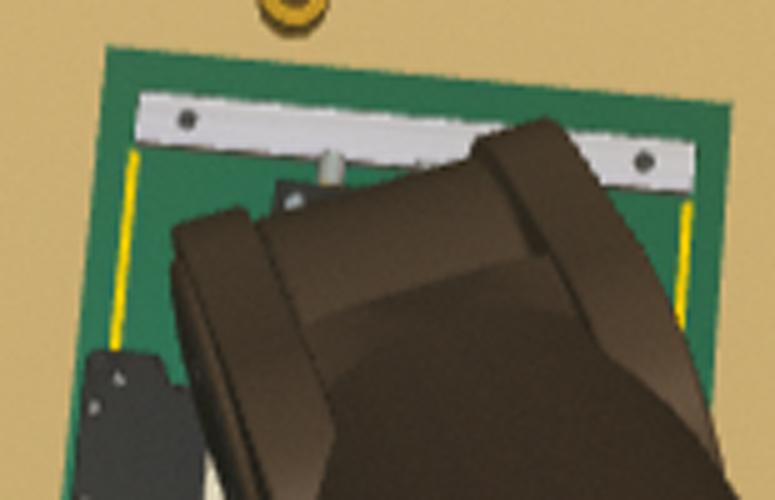

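Request:
step_arm --rows '[0,0,0,0.15,0,0,0.35,0,0,0,0.15,0,0,0.35,0,0,0,0.05,0,0,0.35,0,0,0,0,0,0,0.35]'

```text
t: 7.32
tool_pos: [0.5636, -0.0203, 0.0316]
orientation: [[0.997, -0.082, 0.001], [-0.082, -0.997, 0.0], [0.001, -0.0, -1.0]]
contact_force: [0.6, 0.4, 0.2]
grip_width: 0.349
```

```bash
python3 - <<'E'
from h import *
im=r.grab_frame('side')[:,:,::-1]
cv2.imwrite('pics/s7.png',cv2.resize(im[190:300,220:370],None,fx=5,fy=5,interpolation=cv2.INTER_CUBIC))
for i in range(1):print(r.observe()['tool_pos'],r.observe()['contact_force'])
E
```

```text
[ 0.56359151 -0.02029876  0.03164887] [-0.02833561  0.15164431  0.61289056]
```

View pics/s7.png

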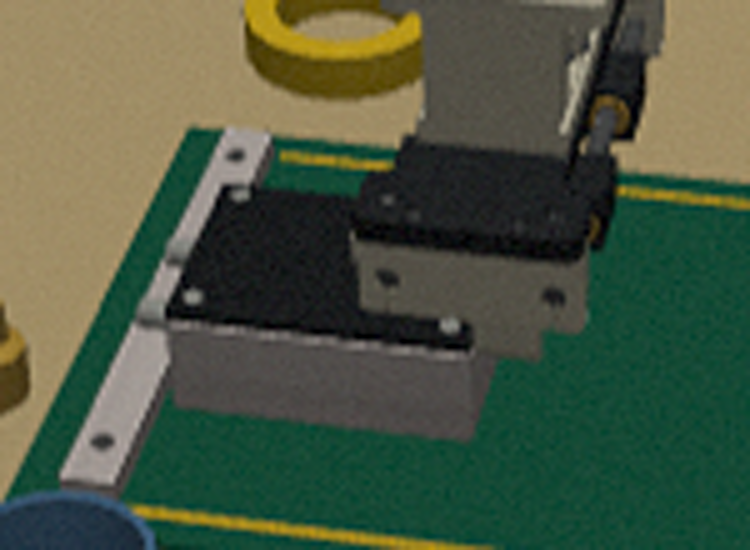

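Request:
step_arm --rows '[0,0,0,0.05,0,0,0.35,0,0,0,0.05,0,0,0.35]'

```text
t: 7.62
tool_pos: [0.5668, -0.0206, 0.0315]
orientation: [[0.997, -0.082, -0.001], [-0.082, -0.997, -0.0], [-0.001, 0.0, -1.0]]
contact_force: [-3.9, -0.5, 1.4]
grip_width: 0.352
```

Request:
step_arm --rows '[0,0,0,0.03,0,0,0.35,0,0,0,0,0,0,0.35]'

```text
t: 7.88
tool_pos: [0.5672, -0.0206, 0.0313]
orientation: [[0.997, -0.082, -0.002], [-0.082, -0.997, -0.0], [-0.002, 0.0, -1.0]]
contact_force: [-5.3, -0.1, 4.1]
grip_width: 0.352
```

Request:
step_arm --rows '[0,0,0,0.03,0,0,0.35,0,0,0,0,0,0,0.35]'

```text
t: 8.12
tool_pos: [0.5671, -0.0206, 0.0311]
orientation: [[0.997, -0.082, -0.004], [-0.082, -0.997, -0.0], [-0.004, 0.001, -1.0]]
contact_force: [-9.5, 1.1, 6.8]
grip_width: 0.35
```

The force is rising and the tool has stopped at the predicted flush position. I'll back away and check.

Request:
step_arm --rows '[0,0,0,-0.1,0,0,0.35,0,0,0,-0.4,0,0,0.35,0,0,0,-1,0,0,0.35,0,0,0,-1,0,0,0.35,0,0,0,-1,0,-1,0.35,0,0,0,0,0,-1,0.35,0,0,0,0,0,0,0.35]'

```text
t: 9.0
tool_pos: [0.4326, -0.0091, 0.1144]
orientation: [[0.997, -0.082, 0.007], [-0.082, -0.997, -0.0], [0.007, -0.001, -1.0]]
contact_force: [1.1, -0.4, -0.3]
grip_width: 0.352
```

```bash
python3 - <<'E'
from h import *
im=r.grab_frame('side')[:,:,::-1]
cv2.imwrite('pics/s8.png',cv2.resize(im[190:300,220:370],None,fx=5,fy=5,interpolation=cv2.INTER_CUBIC))
im=r.grab_frame('top')[:,:,::-1]
cv2.imwrite('pics/t8.png',cv2.resize(im[170:290,280:420],None,fx=5,fy=5,interpolation=cv2.INTER_CUBIC))
print(r.observe()['tool_pos'],r.observe()['contact_force'])
E
```

```text
[ 0.43100099 -0.00939775  0.11191962] [ 0.43311916  0.09483196 -1.11036594]
```

View pics/s8.png

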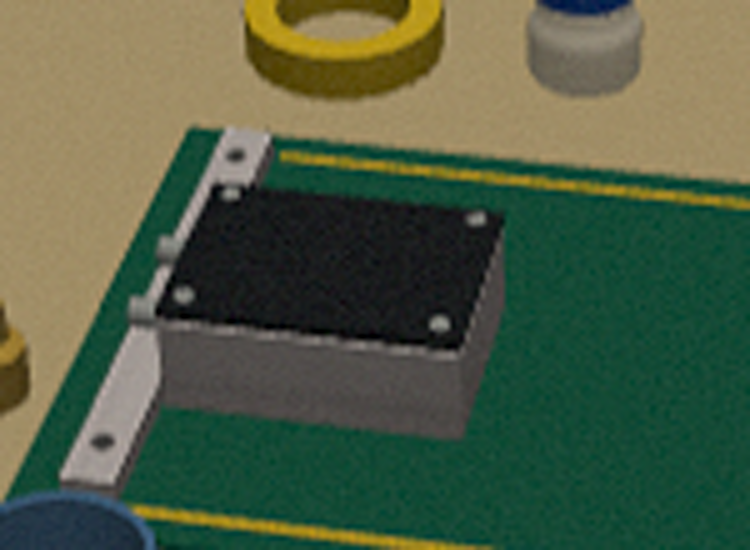

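View pics/t8.png

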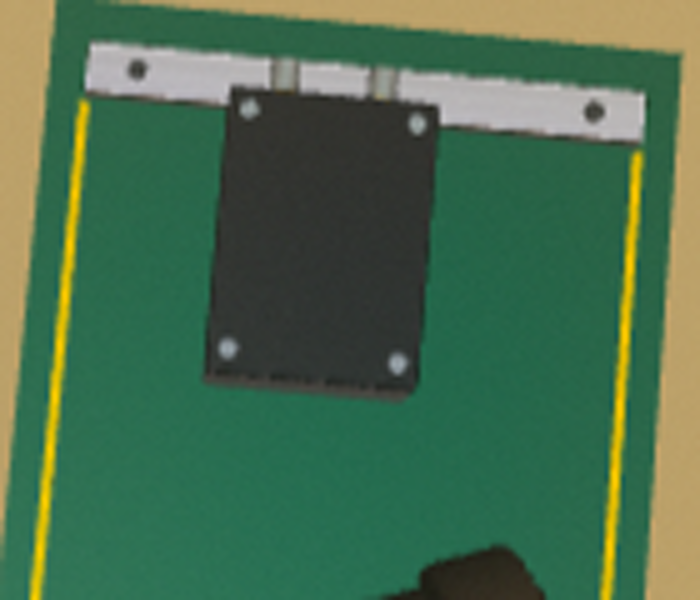

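```bash
python3 - <<'E'
from h import *
np.set_printoptions(precision=4,suppress=True)
S=np.array([.6856,-.0507]);a=-.083;B=np.array([[np.cos(a),np.sin(a)],[-np.sin(a),np.cos(a)]])
x=bp('top',np.array([(231,87),(438,105),(417,391),(206,375)])/5+[280,170],.048)[:,:2]
e=x[:2].mean(0)-x[2:].mean(0);print('len',np.linalg.norm(e),'yaw-bar',np.arctan2(e[1],e[0])-a,'end',B@(x[:2].mean(0)-S));print((x-S)@B.T)
# side view check
w=lambda p,z:np.r_[B.T@np.array(p)+S,z]
ey=(B@(x[:2].mean(0)-S))[1]
q=[w((0,ey+.04),.048),w((0,ey-.04),.048),w((-.11,ey-.04),.048),w((-.11,ey+.04),.048),w((-.11,ey+.04),.003),w((0,ey+.04),.003)]
print('side pred',(pj('side',q)-[220,190])*5)
print('top pred',(pj('top',q)-[280,170])*5)
E
```

```text
len 0.11001062974112326 yaw-bar 0.005871277612659417 end [-0.0011  0.0136]
[[-0.0013  0.053 ]
 [-0.0008 -0.0257]
 [-0.1104 -0.0266]
 [-0.1117  0.0526]]
side pred [[154.5284 298.784 ]
 [215.0007 171.5338]
 [506.427  202.0915]
 [462.5826 333.3849]
 [464.4605 434.6996]
 [163.8392 399.262 ]]
top pred [[229.7159  83.5659]
 [439.7578 103.0016]
 [416.5376 389.9005]
 [203.5267 370.1466]
 [201.0526 384.2118]
 [226.1763 109.4752]]
```

```bash
python3 -c "
from workcell import r
print(r.observe()['t'],r.observe()['qvel']); print(r.job_done())"
```

```text
9.1 [-5.74249937e-03  2.86421110e-02  6.67307678e-03  1.51850044e-02
 -2.35127128e-05 -2.81944349e-05 -5.77990550e-04]
the job is handed in; nothing more can be done
None
```

The box now lies on its base, lid up, with its connector end flush against the stop bar. I handed the job in at 9.1 s. I tipped it by pushing the lid near the top with the part-open fingers. I then pushed its back end along the mat with both fingers set square to the bar until the force rose and the tool stopped moving.

**Last checks, from the final top view:**
- **Flush:** the end face is about 1 mm from the bar, which is within the roughly 2 mm calibration error. The tool also stopped at the position predicted for contact.
- **Square:** the box is within 0.006 rad of square to the bar.
- **Position:** the middle of the end is 14 mm from the bar's middle, so the whole end is within the bar's length.
- **Robot:** the arm is backed well clear of the box. I kept the tool's path clear of the bystanders. The last pictures were close-ups, so I did not re-measure their positions.

**One disagreement:** in the side view the lid's corners appear about 2 to 4 pixels lower than I predicted. The offset is about the same at the front and back, so I read the box as level. I put it down to calibration or the lid's edge shape.

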